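# Clamp the dripper arm of the coffee stand on its flat

### The arm

A 6-joint arm with a two-finger parallel gripper is mounted at the origin on a cart in front of the work surface, level with it; the furniture and walls round the work are solid. World frame = base frame: x ahead of the robot, y to its left, z up, the work surface at z = 0. Lengths are in mm, angles in rad, forces in N, time in s.
With the tool pointing down it reaches from about 350 to 925 mm from the base axis. Payload 6.4 kg.
Tool frame: the origin (TCP) lies on the centre line of the jaws, within the pads' length; the fingertips stand nose_length ahead of it and the grasp point (between the pads) is the TCP (nose_length is the distance from the TCP to the fingertips, in mm); z points along the fingers, y is the line along which they close (so a half turn about z gives the same grasp; the last joint's range is limited). The gripper opens to 94 mm and grips with 3 to 60 N. Pads are 16 mm wide; open, the fingers measure 119 mm over their backs; the gripper's body (75 mm by 177 mm) begins 78 mm behind the grasp point.
Start: joints at [-1.401, 0.245, 1.558, -0, 1.339, -0.174], TCP at [219.099, -611.972, 224.455] pointing down, gripper open.
Joint ranges: [-3.13, 3.13], [-1.02, 2.26], [0.13, 2.54], [-0.95, 4.09], [0.21, 2.88], [-2.74, 2.74]. Speed limits (rad/s): [2.57, 2.57, 3.14, 3.14, 3.14, 3.14].

### API

Orientations are given as a unit quaternion [x, y, z, w].
In Python, from plant import state, grab_frame, camera_model, hand_in, nose_length gives the robot as it stands.
- The arm moves only by the tool step_arm, never from a script. Its argument "moves" is a list that holds one entry, the list of rows, each a list of 7 numbers: the shift along the tool's x, y, z in mm, then the turn, a rotation vector about the tool's x, y, z in rad, then the closure, from 0 (fully open) to 1 (shut). In form: [[[tx, ty, tz, rx, ry, rz, gripper], ...]]. A call has exactly 10 rows; each row is the pose to reach, as a shift and turn from the pose commanded when the call began, along the tool's axes at that moment; what a row does not reach only later rows make up. A row lasts 1/8 s, in which the tool goes at most 62.5 mm and 10.7 degrees, less where a joint would pass 70% of its speed; a pose out of reach is approached as far as the arm can. A call with a gripper value outside its range is refused whole. The fingers move at their own pace and stop on an object; the grip force is fixed at half the most. Time passes only in rows, so rows that repeat a pose let the fingers close, or fill a call up. It gives the time, the measured TCP pose, the force, the opening and the grip force at its end, in the units of the state.
- state(): the state, without advancing time (a new reading comes with each control period).
- grab_frame(name): name is "side" or "top" or "wrist"; returns (picture, depth): 384x512x3 uint8, red, green, blue; 384x512 float32, mm along the optical axis (not along the pixel's ray), 0 where there is no reading.
- camera_model(name): a dict with "K" (3x3 intrinsics, pixels), "eye" and "orientation" of the camera in the world. Camera axes: x right, y up, looking along -z (the intrinsics and any distortion apply to the point x, -y, -z); pixel columns grow to the right and rows downward; lengths in mm; the calibration is good to about 2 mm. A picture is of the moment at which its call begins: read the wrist's pose just before it. camera_model takes no time and is no camera call; for the wrist camera it gives the pose at the moment of the call.
- hand_in(): hands the job in; it is judged then, once.
The state is a dict: "time": time; "q": joint angles; "joint_vel": joint speeds; "tau": joint torques, N m; "tcp_pos": TCP position; "tool_rot": TCP orientation; "contact_force": force on the tool from outside, world axes, zero at the start; "wrist_torque": the same for the moment, N m; "opening": opening from 0.0 (shut) to 1.0 (fully open); "grasp_force": force on a finger pad.
Only numpy, scipy, OpenCV 4.12 (cv2) and the standard library are available. Lean on these libraries where they do the work, as an engineer would, in place of code of your own. Each camera call takes 0.05 s, during which the arm holds its last target. There are 200 camera calls.

### The job

The arm of the pour-over coffee stand has swung aside on its post. Turn it back until its ring is centred above the drip plate, so that its clamp screw faces the flat on the post, then press the clamp lever down until the screw is firmly tight, without forcing it. Leave the arm seated on its shoulder and everything else where it stands.

Things in the scene. Friction and masses are not known exactly. Their poses are not given: they have to be found in the camera images.
- coffee_stand: Immovable pour-over coffee stand: dark wood base 195 x 125 x 20 mm, steel post. Origin on the worktop on the post axis, z up, x to the stand's back; the drip plate is on the -x side. Post 26 mm thick up to a 34 mm flange (shoulder) at z = 154 mm; above it an 18 mm D-shaped end to z = 200 mm whose flat (3 mm deep, 13 mm wide) faces +x.
- dripper_arm: Loose steel arm, 0.3 kg. Its collar (34 mm wide, 36 mm high, bore 1.4 mm wider than the post) sits on the shoulder and turns freely. Origin at the collar's underside on its axis, z up; bar and ring lie to -x, the clamp screw to +x. In the right place its axes agree with the stand's; it starts turned 0.7 to 1.4 rad from there, counter-clockwise from above.
- clamp_screw: Clamp screw through the collar's +x side; a plastic pad on its inner end bears on the post. Origin where the lever crosses its axis: x = 40 mm, z = 18 mm in the arm's frame; x points outward along the screw. It goes in 9 mm per rad as the lever goes down, so an unturned arm would be clamped on the round part of the post.
- clamp_lever: Lever (7 mm rod) on the screw, to the arm's +y side. Origin on the screw axis, x outward, y along the rod to the ball. Starts 0.7 to 0.8 rad above level. Pressed down, it runs with steady drag (5.5 N square to the rod at the ball), then stiffens when the pad meets the flat, after 0.45 to 1.1 rad (pad wear, unseen; 0.3 rad sooner on the round). Tight: 13 to 16 N. It stays where left.
- lever_ball (a point): Centre of the 18 mm black ball at the lever's end, 55 mm from the screw's axis.
- ring_center (a point): Centre of the arm's wire ring (radius 36 mm, wire 6 mm thick), 98 mm from the post axis.
- bar_grip (a point): Point at mid-height of the arm's bar, 40 mm from the post axis, 18 mm above the collar's underside: a good place to pinch from above. The bar is 8 mm wide, 14 mm high and runs from 17 to 62 mm from the axis.
- drip_center (a point): Centre of the round drip plate (90 mm) on the stand's base, 98 mm from the post axis on its -x side, 21.5 mm above the worktop.
- tumbler: Glass tumbler, 80 mm wide, 91 mm high, standing on the drip plate; origin at the centre of its underside.
- dripper: White ceramic dripper cone with a handle, 116 mm wide, 85 mm high, on the worktop at the left; origin at the centre of its underside.
- egg_timer: Round beige egg timer, 60 mm wide, 48 mm high, on the worktop left of the stand; origin at the centre of its underside.
- espresso_cup: Small white cup, 62 mm wide, 51 mm high, behind the stand at the right; origin at the centre of its underside.
- teaspoon: Steel teaspoon, 130 x 26 x 11 mm, lying near the front edge of the worktop at the far left; origin at the centre of its underside.

How it is judged (in metres and radians):
On the way:
1. the ring has been turned back to within 12 mm of the point above the drip plate's centre, seated on its shoulder (horizontal distance between ring_center and drip_center below 0.012 m and z of dripper_arm in the frame of coffee_stand below 0.16 m), for 0.2 s.
At the end, for the whole second after the job is handed in: The ring's centre is within 10 mm (seen from above) of the drip plate's centre, the collar sits on its shoulder (within 6 mm), the clamp screw presses on the post with more than 24 N, and the arm is at rest (horizontal distance between ring_center and drip_center below 0.01 m and z of dripper_arm in the frame of coffee_stand below 0.16 m and contact force between clamp_screw and coffee_stand above 24 N and linear speed of dripper_arm below 0.01 m/s); the robot touches nothing.
It fails at once if the clamp lever is forced: more than 18 N of the fingers on it (contact force between the fingers and clamp_lever above 18 N).
It fails at once if the tumbler, the dripper, the egg timer, the espresso cup or the teaspoon is moved by more than 15 mm (distance of any of tumbler, dripper, egg_timer, espresso_cup, teaspoon from where it was at the start of the episode above 0.015 m).
It also fails if it takes over 58 s, if anything falls off the work surface, if the arm or the gripper's body presses on something with over 40 N, if the wrist force passes 120 N, or if a joint passes its speed limit or range.

## Working session

There is one attempt and no reset: what is moved stays moved. The work goes in short steps, Python scripts to look and compute and a tool call to move; the robot and the scene stay as the last step left them, time stands still between calls to the robot, and variables do not carry over. Pictures are saved under pics/ and viewed, at most 10 in all, crops included, and the job is handed in when it is done.

Besides the shell and the picture viewer there is one more tool, called after "Call:" as name([rows], argument=value, ...), one row to a line, values as JSON. step_arm: Moves the arm, as the interface text tells. Its arguments: {"type":"object","properties":{"moves":{"type":"array","items":{"type":"array","items":{"type":"array","items":{"type":"number"}}}}},"required":["moves"]}

```bash
mkdir -p pics; ls; cat > h.py <<'E'
import numpy as np, cv2
from scipy.spatial.transform import Rotation as R
from plant import *
def cam(n):
    m=camera_model(n); return np.array(m["K"],float),np.array(m["eye"],float),R.from_quat(m["orientation"]).as_matrix(),m
def pts(n,depth,m=None):
    K,e,r,_=m or cam(n); h,w=depth.shape
    u,v=np.meshgrid(np.arange(w),np.arange(h))
    d=np.stack([(u-K[0,2])/K[0,0]*depth,-(v-K[1,2])/K[1,1]*depth,-depth],-1)
    return d@r.T+e
def plane(n,u,v,z,m=None):
    K,e,r,_=m or cam(n); d=r@np.array([(u-K[0,2])/K[0,0],-(v-K[1,2])/K[1,1],-1.]); return e+d*(z-e[2])/d[2]
def proj(n,p,m=None):
    K,e,r,_=m or cam(n); c=r.T@(np.array(p)-e); return K[0,2]+K[0,0]*c[0]/-c[2],K[1,2]-K[1,1]*c[1]/-c[2]
E
python3 - <<'E'
from h import *
for n in("top","side"):
    c=cam(n); p,d=grab_frame(n); np.savez(n+"0.npz",p=p,d=d); cv2.imwrite(f"pics/{n}0.png",p[:,:,::-1]); print(n,c[3])
print(state(),nose_length)
E
```

```text
pics
top {'K': array([[475.39170692,   0.        , 251.80064222],
       [  0.        , 475.39170692, 196.87979019],
       [  0.        ,   0.        ,   1.        ]]), 'eye': array([ 434.12858945,  112.8801244 , 1360.45780111]), 'orientation': array([ 0.03288455, -0.04194194, -0.69692129,  0.71516445])}
side {'K': array([[388.89853512,   0.        , 247.75715679],
       [  0.        , 388.89853512, 194.461794  ],
       [  0.        ,   0.        ,   1.        ]]), 'eye': array([407.01073664, 890.10109803, 470.96813705]), 'orientation': array([-0.06041323,  0.56130343,  0.82167909, -0.07830818])}
{'time': 0.1, 'q': array([-1.40107705e+00,  2.45721289e-01,  1.55890017e+00,  1.03596816e-05,
        1.33868932e+00, -1.74093990e-01]), 'joint_vel': array([-0.0013263 , -0.00149201, -0.00162235,  0.00077643,  0.00104112,
       -0.00051485]), 'tau': array([-2.54654333e-04, -4.16910768e+01, -3.15526772e+01,  6.85938285e-02,
        3.09233693e-02, -6.37485346e-05]), 'tcp_pos': array([ 219.02583001, -611.44358536,  223.46586737]), 'tool_rot': array([ 9.85260248e-01,  1.71059946e-01,  6.91897681e-06, -8.59049708e-04]), 'contact_force': array([-0.38297961,  0.09260458,  0.00178002]), 'wrist_torque': array([-0.0095431 ,  0.01785314,  0.01702885]), 'grasp_force': 0.0, 'opening': 0.9989528589410563} 19.0
```

View pics/top0.png

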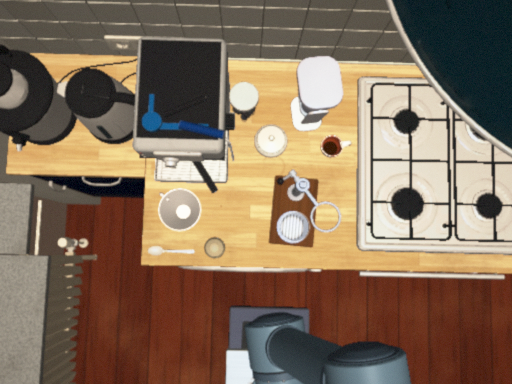

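View pics/side0.png

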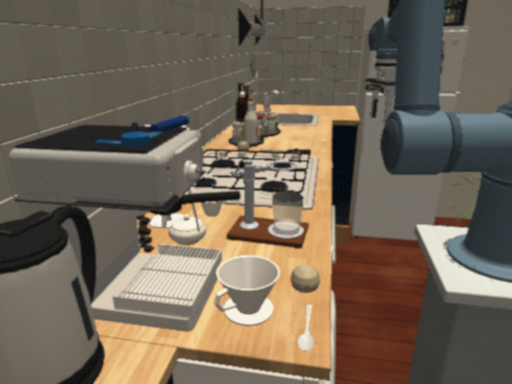

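The top view shows the stand at about (295,210): post and collar at (303,185), ring at (325,217), black ball at (280,181) and tumbler on the drip plate at (293,227). The side view shows the post at (248,195).

```bash
python3 - <<'E'
from h import *
f=np.load("top0.npz");p,d=f["p"],f["d"]
c=cv2.resize(p[165:260,255:355],(800,760),interpolation=cv2.INTER_CUBIC)[:600]
cv2.imwrite("pics/topcrop.png",c[:,:,::-1])
P=pts("top",d)
for nm,lo,hi in(("ring/arm",160,185),("coll",185,215)):
    w=P[165:260,255:360]; m=(w[...,2]>lo)&(w[...,2]<hi); v,u=np.nonzero(m); print(nm,m.sum(),w[m].mean(0) if m.any() else 0, [(a+255,b+165,*w[b,a].round().astype(int)) for a,b in list(zip(u,v))[::6]])
# ball black
g=p[165:200,265:300].max(2); v,u=np.nonzero(g<45);print("dark",[(a+265,b+165,*P[b+165,a+265].round().astype(int)) for a,b in zip(u,v)])
# base dark brown
hsv=cv2.cvtColor(p,cv2.COLOR_RGB2HSV); print(hsv[180,312],hsv[240,275])
m=((hsv[...,2]<110)&(hsv[...,1]>60)).astype(np.uint8); m[:160]=0;m[262:]=0;m[:,:255]=0;m[:,345:]=0
cs,_=cv2.findContours(m,0,2); k=max(cs,key=cv2.contourArea); r=cv2.minAreaRect(k); print(r)
b=[plane("top",*q,20)for q in cv2.boxPoints(r)]; print(np.round(b,1))
E
```

```text
ring/arm 366 [548.00780474 -58.8047765  177.10481978] [(np.int64(292), np.int64(169), np.int64(633), np.int64(0), np.int64(178)), (np.int64(294), np.int64(170), np.int64(631), np.int64(-5), np.int64(179)), (np.int64(294), np.int64(171), np.int64(628), np.int64(-5), np.int64(180)), (np.int64(295), np.int64(172), np.int64(625), np.int64(-7), np.int64(184)), (np.int64(294), np.int64(173), np.int64(623), np.int64(-5), np.int64(179)), (np.int64(294), np.int64(174), np.int64(620), np.int64(-5), np.int64(182)), (np.int64(294), np.int64(175), np.int64(618), np.int64(-5), np.int64(179)), (np.int64(295), np.int64(176), np.int64(615), np.int64(-8), np.int64(182)), (np.int64(295), np.int64(177), np.int64(612), np.int64(-7), np.int64(185)), (np.int64(296), np.int64(178), np.int64(610), np.int64(-10), np.int64(180)), (np.int64(295), np.int64(179), np.int64(608), np.int64(-8), np.int64(176)), (np.int64(295), np.int64(181), np.int64(603), np.int64(-8), np.int64(178)), (np.int64(294), np.int64(186), np.int64(592), np.int64(-8), np.int64(161)), (np.int64(296), np.int64(189), np.int64(584), np.int64(-1
[... 6897 characters left out ...]
27), np.int64(217)), (np.int64(278), np.int64(182), np.int64(594), np.int64(37), np.int64(219)), (np.int64(279), np.int64(182), np.int64(594), np.int64(35), np.int64(216)), (np.int64(281), np.int64(182), np.int64(594), np.int64(30), np.int64(215)), (np.int64(282), np.int64(182), np.int64(594), np.int64(27), np.int64(217)), (np.int64(279), np.int64(183), np.int64(591), np.int64(35), np.int64(219)), (np.int64(280), np.int64(183), np.int64(592), np.int64(32), np.int64(216)), (np.int64(281), np.int64(183), np.int64(591), np.int64(30), np.int64(220))]
[ 13 181 120] [ 12 171 115]
((279.5, 181.5), (9.0, 9.0), 90.0)
[[635.5  32.8  20. ]
 [636.2   7.1  20. ]
 [610.4   6.7  20. ]
 [609.7  32.3  20. ]]
```

View pics/topcrop.png

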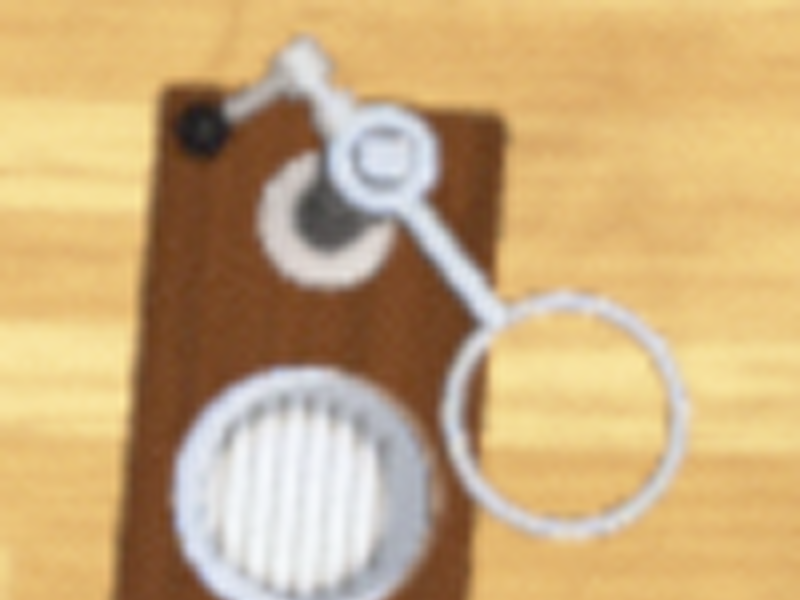

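The crop shows the collar at crop (384,157), the ring centre at (566,415), the screw head at (302,65), the ball at (203,128) and the drip plate at about (305,495).

```bash
python3 - <<'E'
from h import *
f=np.load("top0.npz");p,d=f["p"],f["d"]
hsv=cv2.cvtColor(p,cv2.COLOR_RGB2HSV)
m=((hsv[...,2]<150)&(hsv[...,1]>120)).astype(np.uint8); m[:170]=0;m[258:]=0;m[:,:262]=0;m[:,330:]=0
cs,_=cv2.findContours(m,0,2); k=max(cs,key=cv2.contourArea); h=cv2.convexHull(k)[:,0]
hw=np.array([plane("top",*q,20)[:2] for q in h],np.float32); r=cv2.minAreaRect(hw); print("base",r); B=cv2.boxPoints(r); print(B)
C=plane("top",255+384/8-.5,165+157/8-.5,190); Rg=plane("top",255+566/8-.5,165+415/8-.5,175)
print("collar",C,"ring",Rg,np.linalg.norm((Rg-C)[:2]),"ang",np.arctan2(*(Rg-C)[1::-1]))
for z in(22,):print("plate",plane("top",255+305/8-.5,165+495/8-.5,z))
print("tumbler top112",plane("top",255+305/8-.5,165+495/8-.5,112))
P=pts("top",d); 
for lo,hi in((20.5,30),(100,120)):
  s=P[205:250,265:315]; mm=(s[...,2]>lo)&(s[...,2]<hi);q=s[mm][:,:2].astype(np.float32); print(lo,len(q),cv2.minEnclosingCircle(q) if len(q) else 0)
E
```

```text
base ((540.288818359375, -20.985511779785156), (123.15357971191406, 192.1086883544922), 86.00473022460938)
[[440.17758 -75.72015]
 [631.81946 -89.10516]
 [640.4      33.74913]
 [448.75818  47.13414]]
collar [593.94397364 -25.82645028 190.        ] ring [516.14049196 -85.73274443 175.        ] 98.19442876834752 ang -2.485433194167884
plate [496.12724888 -19.5461225   22.        ]
tumbler top112 [491.95836186 -10.64157414 112.        ]
20.5 698 ((502.3094482421875, -20.342315673828125), 80.92753601074219)
100 113 ((493.7401428222656, -14.131673812866211), 39.953147888183594)
```

Call:
step_arm([
  [[25, -20, -10, 0, 0, -0.016, 0], [71, -57, -20, 0, 0, -0.044, 0], [117, -94, -35, 0, 0, -0.07, 0], [163, -131, -50, 0, 0, -0.1, 0], [209, -168, -60, 0, 0, -0.13, 0], [255, -205, -70, 0, 0, -0.156, 0], [301, -242, -80, 0, 0, -0.18, 0], [347, -279, -90, 0, 0, -0.21, 0], [393, -316, -96, 0, 0, -0.24, 0], [439, -353, -96, 0, 0, -0.27, 0]],
])

```text
time: 1.35
tcp_pos: [514.2, -129.9, 320.9]
tool_rot: [0.953, 0.303, 0.0, 0.0]
contact_force: [0.5, -0.1, -0.2]
opening: 0.999
grasp_force: 0.0
```

```bash
cat >> h.py <<'E'
def down(phi): return R.from_quat([np.cos(phi/2),np.sin(phi/2),0,0])
def rel(c,ct):  # poses (xyz,phi): tool-frame shift, rz
    c=np.array(c,float);ct=np.array(ct,float); s=down(c[3]).inv().apply(ct[:3]-c[:3]); return s.round(1),round(c[3]-ct[3],3)
def pose():
    s=state(); q=s["tool_rot"]; return np.array([*s["tcp_pos"],2*np.arctan2(q[1],q[0])]).round(3),s
E
python3 - <<'E'
from h import *
c0=[219.099,-611.972,224.455,.3438]
s=down(c0[3]).apply([439,-353,-96])+c0[:3]; cmd=[*s,.3438+.27]; print("cmd",cmd); print(pose()[0])
print(rel(cmd,[562.3,-50.2,320,.656]))
E
```

```text
cmd [np.float64(513.4242865596186), np.float64(-131.65686835037314), np.float64(320.45500000000004), 0.6138]
[ 514.237 -129.86   320.887    0.615]
(array([ 86.9, -38.4,   0.5]), np.float64(-0.042))
```

Call:
step_arm([
  [[30, -13, 0, 0, 0, -0.014, 0], [60, -26, 0, 0, 0, -0.028, 0], [87, -38, 0, 0, 0, -0.042, 0], [87, -38, 0, 0, 0, -0.042, 0], [87, -38, 0, 0, 0, -0.042, 0], [87, -38, 0, 0, 0, -0.042, 0], [87, -38, 0, 0, 0, -0.042, 0], [87, -38, 0, 0, 0, -0.042, 0], [87, -38, 0, 0, 0, -0.042, 0], [87, -38, 0, 0, 0, -0.042, 0]],
])

```text
time: 2.6
tcp_pos: [562.7, -50.5, 320.5]
tool_rot: [0.947, 0.322, 0.0, 0.0]
contact_force: [0.2, -0.2, 0.6]
opening: 0.999
grasp_force: 0.0
```

```bash
python3 - <<'E'
from h import *
print(pose()[0]); m=camera_model("wrist"); p,d=grab_frame("wrist"); np.savez("w0.npz",p=p,d=d,K=m["K"],e=m["eye"],o=m["orientation"]); cv2.imwrite("pics/w0.png",p[:,:,::-1]); print(m)
mm=cam("wrist")
for q in([594,-25.8,190],[562.3,-50.2,179],[516.1,-85.7,172]): print(proj("wrist",q,mm))
E
```

```text
[562.657 -50.531 320.471   0.656]
{'K': array([[319.97624484,   0.        , 257.88034273],
       [  0.        , 319.97624484, 190.42832952],
       [  0.        ,   0.        ,   1.        ]]), 'eye': array([619.57131245,  -5.66988395, 480.69993696]), 'orientation': array([-0.11261617,  0.05594246, -0.43789857,  0.89018699])}
(np.float64(258.59892286487525), np.float64(145.14657389459117))
(np.float64(258.54536587211464), np.float64(185.27910247044014))
(np.float64(258.43963320358614), np.float64(238.37287054797036))
```

View pics/w0.png

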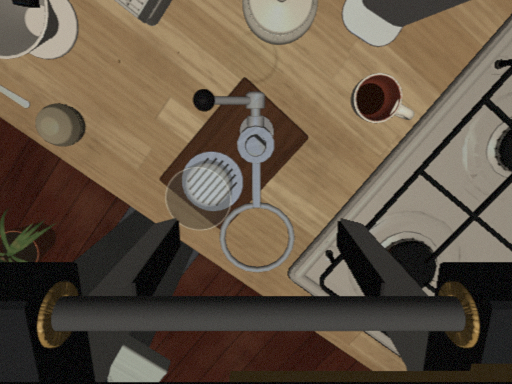

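The wrist view shows the collar at (256,145), the bar below it to (257,205), the ring centre at (257,238), the ball at (204,100) and the screw head at (256,100). The calibrated estimate matches within about 1 mm, so I descend and pinch the bar.

Call:
step_arm([
  [[0, 0, 40, 0, 0, 0, 0], [0, 0, 80, 0, 0, 0, 0.2], [0, 0, 115, 0, 0, 0, 0.4], [0, 0, 138, 0, 0, 0, 0.5], [0, 0, 148, 0, 0, 0, 0.6], [0, 0, 148, 0, 0, 0, 0.8], [0, 0, 148, 0, 0, 0, 1], [0, 0, 148, 0, 0, 0, 1], [0, 0, 148, 0, 0, 0, 1], [0, 0, 148, 0, 0, 0, 1]],
])

```text
time: 3.9
tcp_pos: [562.5, -50.3, 172.7]
tool_rot: [0.947, 0.322, -0.0, -0.0]
contact_force: [-2.9, 2.2, 2.3]
opening: 0.083
grasp_force: 29.8
```

```bash
python3 - <<'E'
from h import *
p,s=pose(); print(p,s["opening"],s["grasp_force"],s["contact_force"])
C=np.array([594,-25.8])
c=[562.3,-50.2,172,.656]
for i in range(1,11):
    phi=.656-.726*i/9 if i<10 else -.07
    ct=[*(C-40*np.array([np.cos(phi),np.sin(phi)])),172,phi]; print(rel(c,ct))
E
```

```text
[562.518 -50.347 172.694   0.656] 0.08301129963261354 29.76594239473343 [-2.88502651  2.15460382  2.3116357 ]
(array([ 0.1, -3.2,  0. ]), np.float64(0.081))
(array([ 0.5, -6.4,  0. ]), np.float64(0.161))
(array([ 1.2, -9.6,  0. ]), np.float64(0.242))
(array([  2.1, -12.7,   0. ]), np.float64(0.323))
(array([  3.2, -15.7,   0. ]), np.float64(0.403))
(array([  4.6, -18.6,   0. ]), np.float64(0.484))
(array([  6.2, -21.4,   0. ]), np.float64(0.565))
(array([  8. , -24.1,   0. ]), np.float64(0.645))
(array([ 10.1, -26.6,   0. ]), np.float64(0.726))
(array([ 10.1, -26.6,   0. ]), np.float64(0.726))
```

Call:
step_arm([
  [[0.1, -3.2, 0, 0, 0, 0.08, 1], [0.5, -6.4, 0, 0, 0, 0.161, 1], [1.2, -9.6, 0, 0, 0, 0.242, 1], [2.1, -12.7, 0, 0, 0, 0.323, 1], [3.2, -15.7, 0, 0, 0, 0.403, 1], [4.6, -18.6, 0, 0, 0, 0.484, 1], [6.2, -21.4, 0, 0, 0, 0.565, 1], [8, -24.1, 0, 0, 0, 0.645, 1], [10.1, -26.6, 0, 0, 0, 0.726, 1], [10.1, -26.6, 0, 0, 0, 0.726, 1]],
])

```text
time: 5.15
tcp_pos: [553.4, -22.6, 172.8]
tool_rot: [0.999, -0.035, -0.002, -0.0]
contact_force: [-4.5, 2.4, 5.3]
opening: 0.081
grasp_force: 29.9
```

```bash
cat > snap.py <<'E'
import sys; from h import *
tag=sys.argv[1]; p,s=pose(); print(p,s["opening"],s["contact_force"])
for n in sys.argv[2:]:
    m=camera_model(n); p,d=grab_frame(n); np.savez(n+tag+".npz",p=p,d=d,K=m["K"],e=m["eye"],o=m["orientation"]); cv2.imwrite(f"pics/{n}{tag}.png",p[:,:,::-1])
E
python3 snap.py 1 wrist top
```

```text
[ 5.53402e+02 -2.25630e+01  1.72757e+02 -7.00000e-02] 0.08114758473305488 [-4.52603864  2.35474804  5.31552838]
```

View pics/wrist1.png

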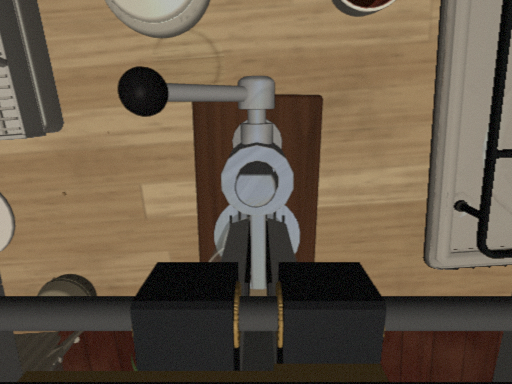

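The wrist view shows the arm now running along the image centre line, with the collar at (257,182), the screw head at (256,93) and the ball at (144,92). The base edges are symmetric about column 257, so the arm looks aligned. Next I release, rise and check.

Call:
step_arm([
  [[0, 0, 0, 0, 0, 0, 0.8], [0, 0, 0, 0, 0, 0, 0.6], [0, 0, 0, 0, 0, 0, 0.6], [0, 0, 0, 0, 0, 0, 0.6], [0, 0, -20, 0, 0, 0, 0.6], [0, 0, -60, 0, 0, 0, 0.6], [0, 0, -100, 0, 0, 0, 0.6], [0, 0, -128, 0, 0, 0, 0.8], [0, 0, -128, 0, 0, 0, 1], [0, 0, -128, 0, 0, 0, 1]],
])

```text
time: 6.5
tcp_pos: [553.8, -23.1, 298.8]
tool_rot: [0.999, -0.035, -0.001, -0.0]
contact_force: [0.7, -0.0, -0.6]
opening: 0.12
grasp_force: 0.0
```

```bash
python3 snap.py 2 wrist; python3 -c "
from h import *
w=cam('wrist')
for q in([594,-25.8,190],[496.2,-19,172]):print(proj('wrist',q,w))"
```

```text
[ 5.53837e+02 -2.31360e+01  2.98785e+02 -7.00000e-02] 0.12001084853799744 [ 0.71380387 -0.03649601 -0.61918756]
(np.float64(258.92339257552834), np.float64(146.1190332251611))
(np.float64(258.84547092552566), np.float64(245.3505934087827))
```

View pics/wrist2.png

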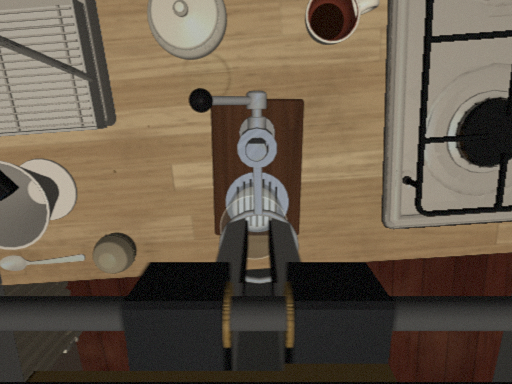

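The wrist view shows the arm lined up with the stand: collar at (257,147), bar down column 257, drip plate at (257,200) and base edges at 212 and 303. The ball is at (200,100).

```bash
python3 - <<'E'
from h import *
f=np.load("wrist2.npz"); p=f["p"]; m=(f["K"],f["e"],R.from_quat(f["o"]).as_matrix(),0)
g=(p[85:115,185:216].max(2)<60).astype(np.uint8); cs,_=cv2.findContours(g,0,2); k=max(cs,key=cv2.contourArea); (u,v),r=cv2.minEnclosingCircle(k); u+=185;v+=85; print("ball px",u,v,r)
ax=np.array([np.cos(-.07),np.sin(-.07),0]); ay=np.array([-ax[1],ax[0],0]); C=np.array([594,-25.8,154])
S=C+40*ax+[0,0,18]
for t in np.arange(.6,.9,.05):
    b=S+55*(np.cos(t)*ay+np.array([0,0,np.sin(t)])); print(round(t,2),b.round(1),np.round(proj("w",b,m),1))
d=f["d"]; P=pts("w",d,m); print(P[int(v)-2:int(v)+3,int(u)-2:int(u)+3].reshape(-1,3).mean(0))
# screw head pixel cross-check (257,97)
print(proj("w",S,m))
t=np.load("top1.npz"); pt=t["p"]; 
for a in(.7,.75,.8):
    b=S+55*(np.cos(a)*ay+np.array([0,0,np.sin(a)])); print(proj("top",b))
g=pt[160:195,262:300].max(2)<50; vv,uu=np.nonzero(g); print(len(uu),uu.mean()+262 if len(uu) else 0,vv.mean()+160 if len(uu) else 0)
E
```

```text
ball px 203.0 102.0 15.000100135803223
0.6 [637.1  16.7 203.1] [199.8  96.2]
0.65 [637.   15.1 205.3] [201.4  96.1]
0.7 [636.8  13.4 207.4] [203.2  96. ]
0.75 [636.7  11.5 209.5] [205.1  95.9]
0.8 [636.6   9.6 211.5] [207.3  95.8]
0.85 [636.4   7.6 213.3] [209.7  95.7]
0.9 [636.3   5.5 215.1] [212.2  95.6]
[632.29123661  12.60664679 215.69843947]
(np.float64(258.89313492190325), np.float64(97.35642811888172))
(np.float64(287.68159067411574), np.float64(165.46975370836628))
(np.float64(288.49550547024495), np.float64(165.39765626931433))
(np.float64(289.3495686381013), np.float64(165.33581049659057))
14 287.57142857142856 166.5
```

Call:
step_arm([
  [[20, -10, 0, 0, 0, 0, 1], [40, -20, 0, 0, 0, 0, 1], [60, -30, 0, 0, 0, 0, 1], [77, -39, 0, 0, 0, 0, 1], [77, -39, 20, 0, 0, 0, 1], [77, -39, 38, 0, 0, 0, 1], [77, -39, 50, 0, 0, 0, 1], [77, -39, 54, 0, 0, 0, 1], [77, -39, 54, 0, 0, 0, 1], [77, -39, 54, 0, 0, 0, 1]],
])

```text
time: 7.8
tcp_pos: [634.4, 10.1, 247.4]
tool_rot: [0.999, -0.035, 0.001, 0.0]
contact_force: [0.2, -0.5, 0.2]
opening: 0.007
grasp_force: 0.0
```

```bash
python3 snap.py 3 wrist side; python3 -c "
import cv2
a=cv2.imread('pics/wrist3.png');b=cv2.imread('pics/side3.png')[120:260,180:320];b=cv2.resize(b,(384,384),interpolation=2)
cv2.imwrite('pics/c3.png',cv2.resize(cv2.hconcat([a,b]),(800,343)))"
```

```text
[ 6.34379e+02  1.01480e+01  2.47396e+02 -7.00000e-02] 0.007170188869260265 [ 0.23930824 -0.4981612   0.17978857]
```

View pics/c3.png

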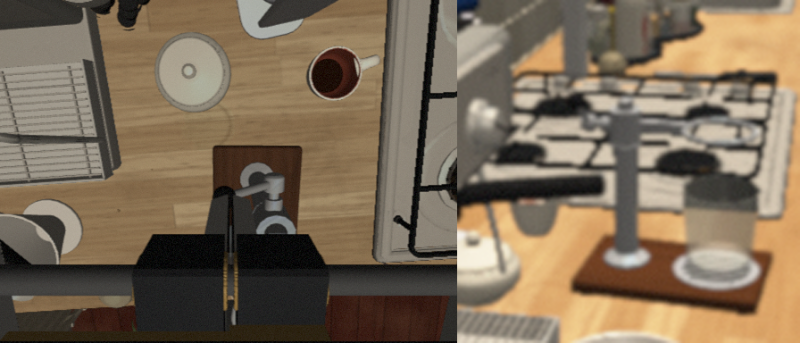

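The composite shows the closed fingertips at about (228,195) over the black ball, with the screw head at (275,183), and the ring above the tumbler in the side view. I project the estimates to check.

```bash
python3 - <<'E'
from h import *
f=np.load("wrist3.npz"); m=(f["K"],f["e"],R.from_quat(f["o"]).as_matrix(),0); k=800/(512+384)
for n,q in dict(C=[594,-25.8,190],S=[633.9,-28.6,172],ball=[633.5,13.5,208],tip=[634.4,10.1,228]).items(): print(n,np.array(proj("w",q,m))*k)
c=f["p"][180:280,200:350]; cv2.imwrite("pics/c4.png",cv2.resize(c[:,:,::-1],(750,500),interpolation=cv2.INTER_CUBIC))
E
```

```text
C [277.60242857 232.23477831]
S [276.21193269 180.06008074]
ball [226.84954472 198.102423  ]
tip [231.41013527 206.75475039]
```

View pics/c4.png

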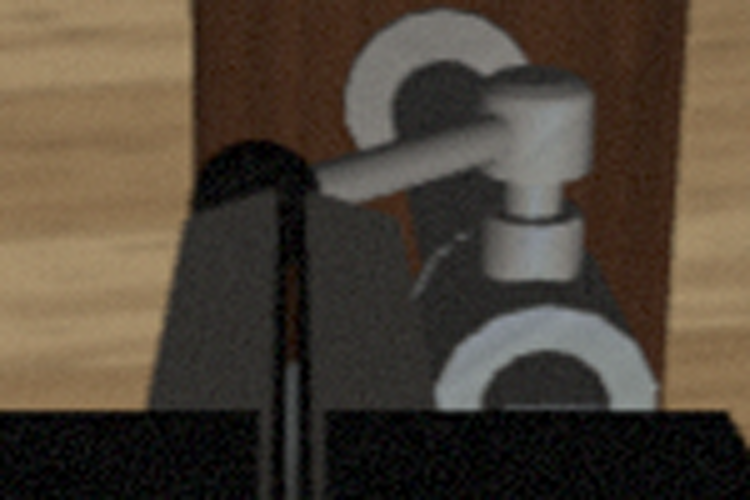

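The close-up shows the ball at crop (255,195), just under the left fingertip, with the lever rod leading to the screw head. That is a good place to press, so I go down to first contact.

Call:
step_arm([
  [[0, 0, 2, 0, 0, 0, 1], [0, 0, 4, 0, 0, 0, 1], [0, 0, 6, 0, 0, 0, 1], [0, 0, 8, 0, 0, 0, 1], [0, 0, 9, 0, 0, 0, 1], [0, 0, 10, 0, 0, 0, 1], [0, 0, 10.5, 0, 0, 0, 1], [0, 0, 11, 0, 0, 0, 1], [0, 0, 11.5, 0, 0, 0, 1], [0, 0, 12, 0, 0, 0, 1]],
])

```text
time: 9.15
tcp_pos: [634.3, 10.3, 235.0]
tool_rot: [0.999, -0.035, 0.001, -0.0]
contact_force: [-0.1, -0.8, 2.7]
opening: 0.007
grasp_force: 1.0
```

```bash
python3 - <<'E'
from h import *
p,s=pose(); print(p,s["contact_force"])
t0=.71
for h in range(0,56,4):
    t=np.arcsin(np.sin(t0)-h/55); print(h,round(t,3),"tool x %.1f y %.1f"%(-9*(t0-t),-(55*(np.cos(t)-np.cos(t0))+9*(t0-t))))
E
```

```text
[ 6.3430e+02  1.0346e+01  2.3499e+02 -7.0000e-02] [-0.13450557 -0.79442845  2.6743178 ]
0 0.71 tool x -0.0 y -0.0
4 0.618 tool x -0.8 y -4.0
8 0.531 tool x -1.6 y -7.3
12 0.449 tool x -2.4 y -10.2
16 0.369 tool x -3.1 y -12.6
20 0.292 tool x -3.8 y -14.7
24 0.217 tool x -4.4 y -16.4
28 0.143 tool x -5.1 y -17.8
32 0.07 tool x -5.8 y -18.9
36 -0.003 tool x -6.4 y -19.7
40 -0.076 tool x -7.1 y -20.2
44 -0.149 tool x -7.7 y -20.4
48 -0.223 tool x -8.4 y -20.3
52 -0.298 tool x -9.1 y -19.9
```

Call:
step_arm([
  [[-0.1, -0.5, 0.8, 0, 0, 0, 1], [-0.2, -1.2, 1.6, 0, 0, 0, 1], [-0.4, -2, 2.4, 0, 0, 0, 1], [-0.6, -2.8, 3.2, 0, 0, 0, 1], [-0.8, -3.6, 4, 0, 0, 0, 1], [-1, -4.4, 4.8, 0, 0, 0, 1], [-1.1, -5.1, 5.6, 0, 0, 0, 1], [-1.3, -5.8, 6.4, 0, 0, 0, 1], [-1.4, -6.5, 7.2, 0, 0, 0, 1], [-1.6, -7.2, 8, 0, 0, 0, 1]],
])

```text
time: 10.4
tcp_pos: [633.8, 17.3, 228.0]
tool_rot: [0.999, -0.035, 0.001, 0.0]
contact_force: [0.3, 0.7, 6.8]
opening: 0.007
grasp_force: 3.3
```

Call:
step_arm([
  [[-0.1, -0.6, 0.8, 0, 0, 0, 1], [-0.3, -1.2, 1.6, 0, 0, 0, 1], [-0.5, -1.8, 2.4, 0, 0, 0, 1], [-0.6, -2.4, 3.2, 0, 0, 0, 1], [-0.8, -3, 4, 0, 0, 0, 1], [-0.9, -3.5, 4.8, 0, 0, 0, 1], [-1.1, -4, 5.6, 0, 0, 0, 1], [-1.2, -4.5, 6.4, 0, 0, 0, 1], [-1.4, -4.9, 7.2, 0, 0, 0, 1], [-1.5, -5.3, 8, 0, 0, 0, 1]],
])

```text
time: 11.65
tcp_pos: [632.5, 22.9, 219.8]
tool_rot: [0.999, -0.035, 0.001, 0.0]
contact_force: [0.8, 0.8, 6.7]
opening: 0.006
grasp_force: 3.1
```

Drag is steady. I continue with smaller steps, as stiffening is possible from here on.

Call:
step_arm([
  [[-0.1, -0.2, 0.4, 0, 0, 0, 1], [-0.1, -0.4, 0.8, 0, 0, 0, 1], [-0.2, -0.6, 1.2, 0, 0, 0, 1], [-0.3, -0.9, 1.6, 0, 0, 0, 1], [-0.3, -1.1, 2, 0, 0, 0, 1], [-0.4, -1.3, 2.4, 0, 0, 0, 1], [-0.5, -1.5, 2.8, 0, 0, 0, 1], [-0.6, -1.7, 3.2, 0, 0, 0, 1], [-0.6, -1.9, 3.6, 0, 0, 0, 1], [-0.7, -2.1, 4, 0, 0, 0, 1]],
])

```text
time: 12.9
tcp_pos: [631.9, 25.1, 215.8]
tool_rot: [0.999, -0.035, 0.001, 0.0]
contact_force: [1.5, 0.8, 5.6]
opening: 0.005
grasp_force: 3.0
```

Call:
step_arm([
  [[-0.1, -0.2, 0.4, 0, 0, 0, 1], [-0.1, -0.4, 0.8, 0, 0, 0, 1], [-0.2, -0.5, 1.2, 0, 0, 0, 1], [-0.2, -0.7, 1.6, 0, 0, 0, 1], [-0.3, -0.9, 2, 0, 0, 0, 1], [-0.4, -1.1, 2.4, 0, 0, 0, 1], [-0.4, -1.2, 2.8, 0, 0, 0, 1], [-0.5, -1.4, 3.2, 0, 0, 0, 1], [-0.5, -1.6, 3.6, 0, 0, 0, 1], [-0.6, -1.7, 4, 0, 0, 0, 1]],
])

```text
time: 14.15
tcp_pos: [631.4, 26.9, 211.6]
tool_rot: [0.999, -0.035, 0.001, 0.0]
contact_force: [1.1, 0.9, 5.0]
opening: 0.007
grasp_force: 2.9
```

Call:
step_arm([
  [[-0.1, -0.1, 0.4, 0, 0, 0, 1], [-0.1, -0.3, 0.8, 0, 0, 0, 1], [-0.2, -0.4, 1.2, 0, 0, 0, 1], [-0.3, -0.6, 1.6, 0, 0, 0, 1], [-0.3, -0.7, 2, 0, 0, 0, 1], [-0.4, -0.8, 2.4, 0, 0, 0, 1], [-0.5, -1, 2.8, 0, 0, 0, 1], [-0.6, -1.1, 3.2, 0, 0, 0, 1], [-0.6, -1.3, 3.6, 0, 0, 0, 1], [-0.7, -1.4, 4, 0, 0, 0, 1]],
])

```text
time: 15.4
tcp_pos: [630.7, 28.3, 207.5]
tool_rot: [0.999, -0.035, 0.001, 0.0]
contact_force: [0.0, 1.4, 5.3]
opening: 0.004
grasp_force: 2.8
```

Call:
step_arm([
  [[-0.1, -0.1, 0.4, 0, 0, 0, 1], [-0.1, -0.2, 0.8, 0, 0, 0, 1], [-0.2, -0.3, 1.2, 0, 0, 0, 1], [-0.3, -0.4, 1.6, 0, 0, 0, 1], [-0.3, -0.6, 2, 0, 0, 0, 1], [-0.4, -0.7, 2.4, 0, 0, 0, 1], [-0.5, -0.8, 2.8, 0, 0, 0, 1], [-0.6, -0.9, 3.2, 0, 0, 0, 1], [-0.6, -1, 3.6, 0, 0, 0, 1], [-0.7, -1.1, 4, 0, 0, 0, 1]],
])

```text
time: 16.65
tcp_pos: [630.0, 29.4, 203.4]
tool_rot: [0.999, -0.035, 0.001, 0.0]
contact_force: [0.0, 1.0, 4.7]
opening: 0.003
grasp_force: 2.7
```

Call:
step_arm([
  [[-0.1, -0.1, 0.4, 0, 0, 0, 1], [-0.1, -0.2, 0.8, 0, 0, 0, 1], [-0.2, -0.2, 1.2, 0, 0, 0, 1], [-0.2, -0.3, 1.6, 0, 0, 0, 1], [-0.3, -0.4, 2, 0, 0, 0, 1], [-0.4, -0.5, 2.4, 0, 0, 0, 1], [-0.4, -0.6, 2.8, 0, 0, 0, 1], [-0.5, -0.6, 3.2, 0, 0, 0, 1], [-0.5, -0.7, 3.6, 0, 0, 0, 1], [-0.6, -0.8, 4, 0, 0, 0, 1]],
])

```text
time: 17.9
tcp_pos: [629.4, 30.2, 199.4]
tool_rot: [0.999, -0.035, 0.001, 0.0]
contact_force: [-0.0, 1.3, 5.0]
opening: 0.006
grasp_force: 2.7
```

Call:
step_arm([
  [[-0.1, 0, 0.4, 0, 0, 0, 1], [-0.1, -0.1, 0.8, 0, 0, 0, 1], [-0.2, -0.1, 1.2, 0, 0, 0, 1], [-0.3, -0.2, 1.6, 0, 0, 0, 1], [-0.3, -0.2, 2, 0, 0, 0, 1], [-0.4, -0.3, 2.4, 0, 0, 0, 1], [-0.5, -0.3, 2.8, 0, 0, 0, 1], [-0.6, -0.4, 3.2, 0, 0, 0, 1], [-0.6, -0.4, 3.6, 0, 0, 0, 1], [-0.7, -0.5, 4, 0, 0, 0, 1]],
])

```text
time: 19.15
tcp_pos: [628.7, 30.8, 195.3]
tool_rot: [0.999, -0.035, 0.001, 0.0]
contact_force: [0.3, -0.7, 6.0]
opening: 0.002
grasp_force: 2.7
```

Call:
step_arm([
  [[0, 0, 0.2, 0, 0, 0, 1], [-0.1, 0, 0.4, 0, 0, 0, 1], [-0.1, 0, 0.6, 0, 0, 0, 1], [-0.1, -0.1, 0.8, 0, 0, 0, 1], [-0.2, -0.1, 1, 0, 0, 0, 1], [-0.2, -0.1, 1.2, 0, 0, 0, 1], [-0.2, -0.1, 1.4, 0, 0, 0, 1], [-0.3, -0.1, 1.6, 0, 0, 0, 1], [-0.3, -0.1, 1.8, 0, 0, 0, 1], [-0.3, -0.1, 2, 0, 0, 0, 1]],
])

```text
time: 20.4
tcp_pos: [628.4, 30.9, 193.3]
tool_rot: [0.999, -0.035, 0.001, 0.0]
contact_force: [0.3, 0.1, 4.6]
opening: 0.003
grasp_force: 2.7
```

Call:
step_arm([
  [[0, 0, 0.3, 0, 0, 0, 1], [-0.1, 0, 0.6, 0, 0, 0, 1], [-0.1, 0, 0.9, 0, 0, 0, 1], [-0.2, 0, 1.2, 0, 0, 0, 1], [-0.2, 0, 1.5, 0, 0, 0, 1], [-0.3, 0, 1.8, 0, 0, 0, 1], [-0.3, 0, 2.1, 0, 0, 0, 1], [-0.4, 0, 2.4, 0, 0, 0, 1], [-0.4, 0, 2.7, 0, 0, 0, 1], [-0.5, 0, 3, 0, 0, 0, 1]],
])

```text
time: 21.65
tcp_pos: [628.1, 30.9, 190.8]
tool_rot: [0.999, -0.035, 0.001, 0.0]
contact_force: [-0.2, 1.3, 7.6]
opening: 0.006
grasp_force: 3.5
```

Call:
step_arm([
  [[0, 0, 0.2, 0, 0, 0, 1], [0, 0, 0.4, 0, 0, 0, 1], [-0.1, 0, 0.6, 0, 0, 0, 1], [-0.1, 0, 0.8, 0, 0, 0, 1], [-0.1, 0, 1, 0, 0, 0, 1], [-0.2, 0, 1.2, 0, 0, 0, 1], [-0.2, 0, 1.3, 0, 0, 0, 1], [-0.2, 0, 1.4, 0, 0, 0, 1], [-0.2, 0, 1.5, 0, 0, 0, 1], [-0.2, 0, 1.5, 0, 0, 0, 1]],
])

```text
time: 22.9
tcp_pos: [628.1, 30.9, 189.7]
tool_rot: [0.999, -0.035, 0.001, 0.0]
contact_force: [-1.5, 1.1, 7.8]
opening: 0.008
grasp_force: 4.0
```

Call:
step_arm([
  [[0, 0, 0.2, 0, 0, 0, 1], [0, 0, 0.4, 0, 0, 0, 1], [-0.1, 0, 0.6, 0, 0, 0, 1], [-0.1, 0, 0.8, 0, 0, 0, 1], [-0.1, 0, 1, 0, 0, 0, 1], [-0.2, 0, 1.2, 0, 0, 0, 1], [-0.2, 0, 1.3, 0, 0, 0, 1], [-0.2, 0, 1.4, 0, 0, 0, 1], [-0.2, 0, 1.5, 0, 0, 0, 1], [-0.2, 0, 1.5, 0, 0, 0, 1]],
])

```text
time: 24.15
tcp_pos: [628.0, 30.9, 188.5]
tool_rot: [0.999, -0.035, 0.001, 0.0]
contact_force: [-1.2, 1.1, 8.5]
opening: 0.004
grasp_force: 4.5
```

Call:
step_arm([
  [[0, 0, 0.3, 0, 0, 0, 1], [0, 0, 0.6, 0, 0, 0, 1], [-0.1, 0, 0.9, 0, 0, 0, 1], [-0.1, 0, 1.2, 0, 0, 0, 1], [-0.1, 0, 1.5, 0, 0, 0, 1], [-0.2, 0, 1.7, 0, 0, 0, 1], [-0.2, 0, 1.9, 0, 0, 0, 1], [-0.2, 0, 2, 0, 0, 0, 1], [-0.2, 0, 2, 0, 0, 0, 1], [-0.2, 0, 2, 0, 0, 0, 1]],
])

```text
time: 25.4
tcp_pos: [628.0, 30.8, 187.0]
tool_rot: [0.999, -0.035, 0.002, 0.0]
contact_force: [-0.8, 0.7, 10.2]
opening: 0.003
grasp_force: 5.3
```

Call:
step_arm([
  [[0, 0, 0.3, 0, 0, 0, 1], [0, 0, 0.6, 0, 0, 0, 1], [-0.1, 0, 0.9, 0, 0, 0, 1], [-0.1, 0, 1.2, 0, 0, 0, 1], [-0.1, 0, 1.5, 0, 0, 0, 1], [-0.2, 0, 1.7, 0, 0, 0, 1], [-0.2, 0, 1.9, 0, 0, 0, 1], [-0.2, 0, 2, 0, 0, 0, 1], [-0.2, 0, 2, 0, 0, 0, 1], [-0.2, 0, 2, 0, 0, 0, 1]],
])

```text
time: 26.65
tcp_pos: [628.0, 30.7, 185.5]
tool_rot: [0.999, -0.035, 0.002, 0.0]
contact_force: [-2.1, 0.1, 12.3]
opening: 0.004
grasp_force: 6.0
```

Call:
step_arm([
  [[0, 0, 0.2, 0, 0, 0, 1], [0, 0, 0.4, 0, 0, 0, 1], [0, 0, 0.6, 0, 0, 0, 1], [0, 0, 0.8, 0, 0, 0, 1], [0, 0, 1, 0, 0, 0, 1], [0, 0, 1.2, 0, 0, 0, 1], [0, 0, 1.3, 0, 0, 0, 1], [0, 0, 1.4, 0, 0, 0, 1], [0, 0, 1.5, 0, 0, 0, 1], [0, 0, 1.5, 0, 0, 0, 1]],
])

```text
time: 27.9
tcp_pos: [628.1, 30.6, 184.3]
tool_rot: [0.999, -0.035, 0.002, 0.001]
contact_force: [-2.5, -0.8, 14.1]
opening: 0.004
grasp_force: 6.6
```

```bash
python3 -c "
from h import *
p,s=pose();print(p,s['contact_force'],s['wrist_torque'],s['grasp_force'])"
```

```text
[ 6.28058e+02  3.05560e+01  1.84326e+02 -7.00000e-02] [-2.49763369 -0.82979984 14.09928105] [ 0.01925177  0.53021246 -0.02079283] 6.600741645670496
```

The press force is 14.1 N, inside the tight range. I lift straight off and look.

Call:
step_arm([
  [[0, 0, -1, 0, 0, 0, 1], [0, 0, -3, 0, 0, 0, 1], [0, 0, -8, 0, 0, 0, 1], [0, 0, -20, 0, 0, 0, 1], [0, 0, -45, 0, 0, 0, 1], [0, 0, -80, 0, 0, 0, 1], [-40, 0, -115, 0, 0, 0, 1], [-80, 15, -125, 0, 0, 0, 1], [-120, 30, -125, 0, 0, 0, 1], [-120, 30, -125, 0, 0, 0, 1]],
])

```text
time: 29.15
tcp_pos: [503.1, 9.2, 306.1]
tool_rot: [0.999, -0.036, 0.0, 0.0]
contact_force: [0.3, 0.8, -0.1]
opening: 0.0
grasp_force: 0.0
```

```bash
python3 snap.py 5 wrist; python3 - <<'E'
from h import *
f=np.load("wrist5.npz"); m=(f["K"],f["e"],R.from_quat(f["o"]).as_matrix(),0)
for n,q in dict(C=[594,-25.8,190],S=[633.9,-28.6,172],bar=[554,-23,179],ring=[496.2,-19,172],ringtop=[532.1,-21.5,175],plate=[496.2,-19,21.5]).items(): print(n,np.round(proj("w",q,m),1))
E
```

```text
[ 5.03128e+02  9.24000e+00  3.06143e+02 -7.10000e-02] 0.0003097915946678223 [ 0.31863217  0.76298869 -0.11483405]
C [293.8  80.9]
S [292.8  32.6]
bar [291.2 129.7]
ring [289.  191.1]
ringtop [290.2 153.9]
plate [279.1 164.1]
```

View pics/wrist5.png

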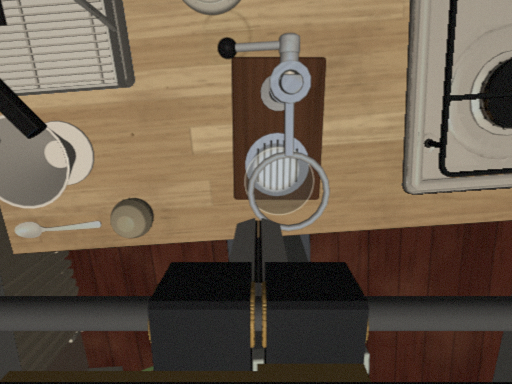

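The wrist view shows the ring centre at (288,191), with (289,191) predicted for the aligned pose, and the drip plate at (278,165), with (279,164) predicted. The lever is down and the gripper is clear, so I hand in.

```bash
python3 -c "
from plant import *
print(hand_in())"
```

```text
the job is handed in; nothing more can be done
None
```

I turned the arm back until its ring was within about 1 mm of the point above the drip plate in the last camera view, pressed the clamp lever to about 14 N on the wrist sensor, backed the gripper clear and handed the job in at about 29 s; no verdict came back, and the screw's force on the post was not measured directly.

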